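Move the charged battery pack from its charger to the sampling pump

TASK

The battery pack standing in the black desk charger is charged and belongs in the pale sampling pump. Pinch its two orange tabs together to free it, draw it straight up out of the charger, and fit it into the pump's empty battery well, key to groove, pressed fully home so that both tabs have sprung out and caught. Keep it upright, never tear it out of its catches or press so hard that the pump goes down on the stops of its soft rubber mounts, and leave the glassware, the jar and the timer undisturbed.

Things in the scene. Friction and masses are not known exactly. Their poses are not given: they have to be found in the camera images.
- pack: Dark battery pack with orange tabs, loose, about 0.22 kg. Origin: centre of its underside; z up, y from tab to tab. Up to 46 mm height it is 36 mm (x) by 42 mm (y), above that 36 x 19 mm. The lowest 7 mm taper in by 2.5 mm all round. A pale key rib (6 mm wide, 2.5 mm proud) runs down its -x side, so it enters a well one way round only.
- pack_top (a point): Centre of the pack's flat closed top, 82 mm above its underside. The top is 36 (x) by 25 mm (y) and may be pressed.
- pack_grip (a point): Point on the pack's axis 66 mm above its underside, axes as the pack. The finger pads of the tabs span 54 to 82 mm above the underside, are 21 mm wide (x) and at rest stand 31 mm off the axis at the top, 26 mm at the foot: 58 mm over both at this height, 39 mm fully pinched, when their faces stand upright.
- tab_pos (a joint): Orange tab on the pack's +y side, hinged 8 mm above the underside. 0 = sprung out, grows as it is pinched inward, stop at 0.17 rad. Its barb (flat upper face 34 mm above the underside, ramped below, tip 25 mm off the axis) clears the lip from about 0.14 rad. Full pinch takes about 4 N; a grip of 20 N holds both tabs at their stops.
- tab_neg (a joint): The same tab on the -y side (positive = pinched inward).
- charger: Black desk charger, fixed, 100 x 100 mm, 51 mm tall. Origin: centre of its underside; front (two small lamps) faces its -x.
- charger_well (a point): Centre of the floor of the charger's battery well, 41 mm below the rim, axes as the charger. The pack stands caught in it, its underside 1.8 mm above the floor, axes parallel; a sprung contact block pushes it up with about 12 N against the lips. Same well as the pump's.
- pump: Sampling pump, 110 (x) by 170 mm (y), 67 mm tall: a dark base plate, fixed, and on it, on four soft rubber mounts, the pale unit with a blue skirt. Origin: centre of the base's underside. The battery well is in the -y half of the top; a flow knob (13 mm high), a display and two brass hose nipples are on the +y half.
- pump_unit (a joint): How far the pale unit, with the well, has sunk on its rubber mounts (m). 0 at rest; pressed, it gives way straight down about 3 mm per 10 N, and rises again when let go. Stops at 10 mm; more than 8 mm (about 25 N) is too hard.
- pump_well (a point): Centre of the floor of the pump's battery well, 41 mm below its rim, axes as the pump (pack and pump axes must be parallel). 37.6 (x) by 43.6 mm (y), 0.8 mm clear of the pack each side; key groove on the -x side. A sprung contact block stands 5 mm above the floor: about 3 N at first touch, 12 N at home. The pack's underside bottoms on the floor. Pack and housing stand 60 N.
- pump_rim (a point): Centre of the well's mouth, level with the rim. Lips 5 mm thick on the +y and -y sides take the barbs, which pass once the underside is less than 1.8 mm above the floor; the spring then lifts the caught pack to 1.8 mm. Lowered with tabs pinched, the barbs pass freely, but let go the pack mostly rises 2 to 4 mm before they catch: press its top, 15 to 25 N, to snap them in.
- stoppered_flask: Conical flask with red stopper, loose, 72 mm wide, 130 mm tall, origin at the centre of its underside; leave alone.
- beaker: Small glass beaker, loose, 60 mm wide, 67 mm tall, origin at the centre of its underside; leave alone.
- salt_jar: Jar with red lid, loose, 60 mm wide, 76 mm tall, origin at the centre of its underside; leave alone.
- timer: Small cream bench timer, loose, 28 x 70 x 63 mm, origin at the centre of its underside; leave alone.
Mind the look-alikes: they are no part of the job. What is shaped like the pack but purple is not meant.

How it is judged:
By the outcome, as a careful person would: the job done as asked, in the order asked, and still so for the second after the job is handed in, with the robot touching nothing.
It also fails if it takes over 48 s, if anything falls off the work surface, if the arm or the gripper's body presses on something with over 40 N, if the wrist force passes 120 N, or if a joint passes its speed limit or range.

ROBOT

A 6-joint arm with a two-finger parallel gripper is mounted at the origin on a cart in front of the work surface, level with it; the furniture and walls round the work are solid. World frame = base frame: x ahead of the robot, y to its left, z up, the work surface at z = 0. Lengths are in m, angles in degrees, forces in N, time in s.
With the tool pointing down it reaches from about 0.375 to 0.9 m from the base axis. Payload 3.1 kg.
Tool frame: the origin (TCP) lies midway between the tips of the shut fingers; the grasp point (between the pads) lies 19 mm behind it; z points along the fingers, y is the line along which they close (so a half turn about z gives the same grasp; the last joint's range is limited). The gripper opens to 87 mm and grips with 3 to 60 N. Pads are 19 mm wide; open, the fingers measure 117 mm over their backs; the gripper's body (75 mm by 190 mm) begins 51 mm behind the grasp point.
Start: joints at [-83.222, 30.224, 82.088, -0, 67.689, -10.227], TCP at [0.183, -0.598, 0.223] pointing down, gripper open.
Joint ranges: [-176.69, 176.69], [-43.24, 126.21], [12.49, 139.97], [-82, 262], [0, 151.66], [-163.58, 163.58]. Speed limits (degrees/s): [159.86, 159.86, 180, 180, 180, 180].

INTERFACE

Orientations are given as a 3x3 rotation matrix whose columns are the frame's x, y, z axes.
In Python, from rig import read_state, capture, camera_info, hand_in gives the robot as it stands.
- The arm moves only by the tool drive_tool, never from a script. Its argument "motion" is a list of rows, each a list of 2 entries, a list of its own where there are three numbers: the shift along the tool's x, y, z in mm, then the turn, a rotation vector about the tool's x, y, z in rad. A call has 1 to 5 rows; each row shifts and turns the commanded pose from where the row before left it, along the tool's axes as they then stand; what a row does not reach is not made up. A row lasts 1/10 s, in which the tool goes at most 50 mm and 8.59 degrees, less where a joint would pass 70% of its speed; a pose out of reach is approached as far as the arm can. A call is refused whole if a number of a shift passes 50 or a number of a turn 0.15, either way. A call with a gripper value outside its range is refused whole. "gripper" is the opening, from 0 (shut) to 1 (fully open), set as the call begins (left out, the last holds). The fingers move at their own pace and stop on an object; the grip force is fixed at half the most. Time passes only in rows, so rows that do not move let the fingers close. It gives the time, the measured TCP pose, the force, the opening and the grip force at its end, in the units of the state.
- read_state(): the state, without advancing time (a new reading comes with each control period).
- capture(name): name is "scene" or "top" or "wrist"; returns the picture (480x640x3 uint8, red, green, blue); there is no depth.
- camera_info(name): a dict with "fovy" (degrees; the focal length in pixels is half the picture's height over the tangent of half this angle, whatever the lens; pixels are square), "cx", "cy" (the principal point, pixels), "xyz" and "orientation" of the camera in the world; the wrist camera has in their place "T_tool_cam" (4x4, takes a point from camera to tool coordinates, whose origin is the TCP and whose axes are the flange's). Camera axes: x right, y down, z forward; pixel columns grow to the right and rows downward; lengths in m; the calibration is good to about 2 mm. The wrist camera is an equidistant fisheye: a pixel r from the principal point sees the ray r / f radians off the axis. A picture is of the moment at which its call begins: read the wrist's pose just before it. camera_info takes no time and is no camera call.
- hand_in(): hands the job in; it is judged then, once.
The state is a dict: "time_s": time; "joint_positions": joint angles; "qvel": joint speeds; "tau": joint torques, N m; "position": TCP position; "tcp_rot": TCP orientation; "force": force on the tool from outside, world axes, zero at the start; "moment": the same for the moment, N m; "opening": opening from 0.0 (shut) to 1.0 (fully open); "grasp_force": force on a finger pad.
Only numpy, scipy, OpenCV 4.12 (cv2) and the standard library are available. Lean on these libraries where they do the work, as an engineer would, in place of code of your own. Each camera call takes 0.05 s, during which the arm holds its last target. There are 200 camera calls.

## Working session

There is one attempt and no reset: what is moved stays moved. The work goes in short steps, Python scripts to look and compute and a tool call to move; the robot and the scene stay as the last step left them, time stands still between calls to the robot, and variables do not carry over. Pictures are saved under pics/ and viewed, at most 10 in all, crops included, and the job is handed in when it is done.

Besides the shell and the picture viewer there is one more tool, called after ">>>" as name(argument=value, ...) on one line, values as JSON. drive_tool: Moves the arm, as the interface text tells. Its arguments: {"type":"object","properties":{"motion":{"type":"array","items":{"type":"array"}},"gripper":{"type":"number"}},"required":["motion"]}

```bash
mkdir -p pics; ls; python3 - <<'E'
from rig import *
import cv2,numpy as np
for n in("scene","top"):
    im=capture(n);cv2.imwrite(f"pics/{n}0.png",im[:,:,::-1]);print(n,camera_info(n))
print(camera_info("wrist"));s=read_state();print(s)
E
```

```text
pics
scene {'fovy': 42.7040983745182, 'cx': 321.8667122994964, 'cy': 236.9037082033959, 'xyz': array([-0.25605603,  0.55962231,  0.97365221]), 'orientation': array([[-0.58328123, -0.55118101,  0.59664269],
       [-0.81223868,  0.38930154, -0.43441069],
       [ 0.007165  , -0.73799987, -0.67476281]])}
top {'fovy': 42.630344828750275, 'cx': 315.803820279364, 'cy': 241.00972069310623, 'xyz': array([0.37487241, 0.00718858, 1.54531756]), 'orientation': array([[-0.02336353, -0.9957697 ,  0.08886422],
       [-0.9997207 ,  0.02295434, -0.00562396],
       [ 0.00356035, -0.08897079, -0.99602787]])}
{'fovy': 65.70646984690485, 'cx': 319.8335014915814, 'cy': 244.16561099774586, 'T_tool_cam': array([[-5.39741400e-04, -9.64971804e-01, -2.62353055e-01,
         7.20127939e-02],
       [ 9.99999691e-01, -6.70673378e-04,  4.09523214e-04,
         9.73935667e-04],
       [-5.71131564e-04, -2.62352753e-01,  9.64971868e-01,
        -1.63151195e-01],
       [ 0.00000000e+00,  0.00000000e+00,  0.00000000e+00,
         1.00000000e+00]])}
{'time_s': 0.1, 'joint_positions': array([-8.32215144e+01,  3.02733516e+01,  8.21503233e+01, -1.53810437e-03,
        6.76896557e+01, -1.02282215e+01]), 'qvel': array([ 0.01273111, -0.08226228, -0.16946201,  0.06861523,  0.03205207,
        0.03121489]), 'tau': array([ 5.00189471e-04, -4.40985560e+01, -1.77150965e+01,  6.34885579e-02,
        5.34145476e-02, -4.54253313e-05]), 'position': array([ 0.18273265, -0.596986  ,  0.22166548]), 'tcp_rot': array([[ 9.56267578e-01,  2.92493166e-01, -2.58126378e-04],
       [ 2.92493097e-01, -9.56265623e-01,  1.96123427e-03],
       [ 3.26810241e-04, -1.95096493e-03, -9.99998043e-01]]), 'force': array([ 0.15458425, -0.65252692, -0.65784118]), 'moment': array([-0.00817897, -0.03141975,  0.01737921]), 'grasp_force': 0.0, 'opening': 0.9986615017313517}
```

View pics/top0.png

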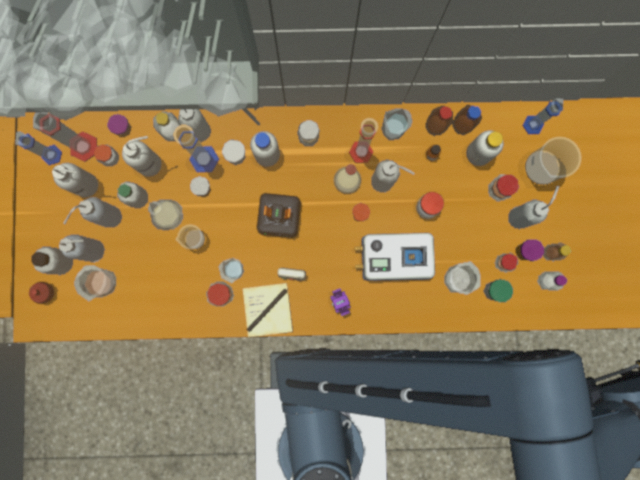

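View pics/scene0.png

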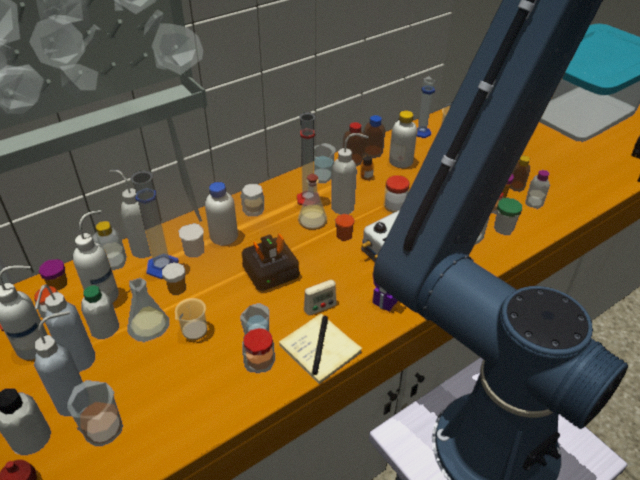

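Charger with the pack (dark, orange tabs) is at top (279,215); the pump is at (398,257), with its well at (413,256) and nipples at (357,258). The purple look-alike at (341,302) is not meant: wrong colour, and not in the charger. I'll confirm with an enlarged crop.

```bash
cat > h.py <<'E'
from rig import *
import cv2,numpy as np
from scipy.spatial.transform import Rotation as Ro
def f(ci): return 240/np.tan(np.radians(ci["fovy"])/2)
def cast(n,uv,z,st=None):
    "pixels -> world points on plane z"
    ci=camera_info(n);uv=np.atleast_2d(uv).astype(float);d=(uv-[ci["cx"],ci["cy"]])/f(ci)
    if n=="wrist":
        th=np.linalg.norm(d,axis=1,keepdims=True)+1e-12
        v=np.hstack([d/th*np.sin(th),np.cos(th)]);T=ci["T_tool_cam"]
        Rw=st["tcp_rot"];c=st["position"]+Rw@T[:3,3];R=Rw@T[:3,:3]
    else: v=np.hstack([d,np.ones((len(d),1))]);c=ci["xyz"];R=ci["orientation"]
    w=v@R.T
    return c+w*((z-c[2])/w[:,2])[:,None]
def rect(im,n,lo,hi,box,z,st=None):
    x0,y0,x1,y1=box;hsv=cv2.cvtColor(im,cv2.COLOR_RGB2HSV);m=cv2.inRange(hsv,lo,hi)
    k=np.zeros_like(m);k[y0:y1,x0:x1]=m[y0:y1,x0:x1]
    cs=[c for c in cv2.findContours(k,0,2)[0] if cv2.contourArea(c)>15]
    return sorted(cs,key=cv2.contourArea)[::-1]
E
python3 - <<'E'
from h import *
im=cv2.cvtColor(cv2.imread("pics/top0.png"),4)
a=cv2.resize(im[185:245,245:315],None,fx=5,fy=5,interpolation=3)
b=cv2.resize(im[225:285,350:440],None,fx=5,fy=5,interpolation=3)
o=np.zeros((300,800,3),np.uint8);o[:,:350]=a;o[:,350:]=b
cv2.imwrite("pics/crop1.png",o[:,:,::-1])
for nm,lo,hi,box,z in(("charger",(0,0,0),(180,255,70),(245,185,315,245),.051),("pump",(0,0,170),(180,60,255),(350,225,440,285),.067),("well",(95,120,40),(125,255,255),(390,235,440,275),.067)):
    c=rect(im,"top",lo,hi,box,z)[0];r=cv2.minAreaRect(c);B=cast("top",cv2.boxPoints(r),z)
    print(nm,r,B.round(3).tolist(),B.mean(0).round(3))
E
```

```text
Traceback (most recent call last):
IndexError: list index out of range
```

View pics/crop1.png

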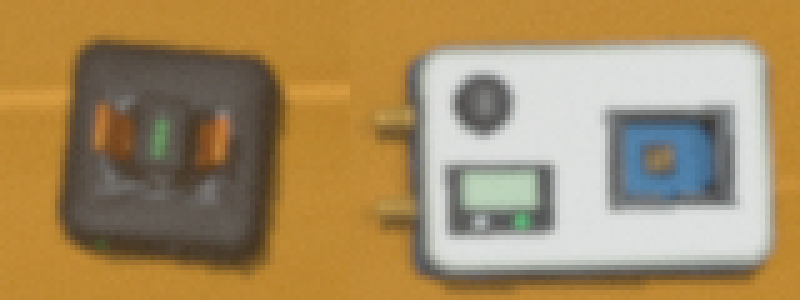

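The crop confirms it: the dark pack has orange tabs left and right at crop x≈115 and 215, y≈140. The charger's green lamp is on the lower (-x) side. The pump well is at crop (670,158).

```bash
python3 - <<'E'
from h import *
im=cv2.cvtColor(cv2.imread("pics/top0.png"),4)
hsv=cv2.cvtColor(im,40+1)
print(hsv[235,290],hsv[230,260], hsv[240,400])
for nm,lo,hi,box,z in(("charger",(0,0,0),(180,255,120),(245,185,315,245),.051),("pump",(0,0,170),(180,60,255),(350,225,440,285),.067),("well",(95,100,40),(125,255,255),(390,235,440,275),.03)):
    for c in rect(im,"top",lo,hi,box,z)[:1]:
        r=cv2.minAreaRect(c);B=cast("top",cv2.boxPoints(r),z)
        print(nm,r,B.round(3).tolist(),B.mean(0).round(3))
print("tabs",cast("top",[[268,211],[287.5,213]],.08).round(3),"wellrim",cast("top",[[484,256.8]]*0+[[414,256.5]],.067).round(3))
E
```

```text
[15 98 73] [16 79 81] [ 75   2 222]
charger ((278.8841552734375, 215.5426788330078), (41.853553771972656, 42.18484878540039), 6.340191841125488) [[0.528, 0.145, 0.051], [0.631, 0.132, 0.051], [0.618, 0.03, 0.051], [0.515, 0.044, 0.051]] [0.573 0.088 0.051]
pump ((399.0794677734375, 255.3589324951172), (44.14963912963867, 69.33436584472656), 88.40885925292969) [[0.52, -0.118, 0.067], [0.521, -0.285, 0.067], [0.415, -0.284, 0.067], [0.414, -0.117, 0.067]] [ 0.468 -0.201  0.067]
well ((413.0, 256.5), (13.0, 16.0), 90.0) [[0.483, -0.221, 0.03], [0.482, -0.261, 0.03], [0.45, -0.26, 0.03], [0.451, -0.22, 0.03]] [ 0.466 -0.24   0.03 ]
tabs [[0.581 0.112 0.08 ]
 [0.575 0.065 0.08 ]] wellrim [[ 0.464 -0.237  0.067]]
```

>>> drive_tool(motion=[[[0,0,-30],[0,0,0.14]],[[0,0,-30],[0,0,0.14]],[[0,0,-10],[0,0,0.14]],[[19,-45,0],[0,0,0]],[[19,-45,0],[0,0,0]]], gripper=1)

```text
time_s: 0.6
position: [0.2314, -0.5128, 0.2923]
tcp_rot: [[0.992, -0.126, 0.0], [-0.126, -0.992, -0.0], [0.0, 0.0, -1.0]]
force: [0.8, 0.1, 0.5]
opening: 1.003
grasp_force: 0.0
```

>>> drive_tool(motion=[[[19,-45,0],[0,0,0]],[[19,-45,0],[0,0,0]],[[19,-45,0],[0,0,0]],[[19,-45,0],[0,0,0]],[[19,-45,0],[0,0,0]]])

```text
time_s: 1.1
position: [0.354, -0.2993, 0.2923]
tcp_rot: [[0.992, -0.123, -0.0], [-0.123, -0.992, 0.001], [-0.0, -0.001, -1.0]]
force: [1.0, 0.0, 0.3]
opening: 0.999
grasp_force: 0.0
```

>>> drive_tool(motion=[[[19,-45,0],[0,0,0]],[[19,-45,0],[0,0,0]],[[19,-45,0],[0,0,0]],[[19,-45,0],[0,0,0]],[[0,0,0],[0,0,0]]])

```text
time_s: 1.6
position: [0.4525, -0.1267, 0.2923]
tcp_rot: [[0.993, -0.115, 0.0], [-0.115, -0.993, 0.003], [0.0, -0.003, -1.0]]
force: [-0.7, -1.2, 1.1]
opening: 0.997
grasp_force: 0.0
```

>>> drive_tool(motion=[[[19,-46,0],[0,0,0]],[[19,-46,0],[0,0,0]],[[19,-46,0],[0,0,0]],[[19,-46,0],[0,0,0]],[[20,-45,0],[0,0,0.01]]])

```text
time_s: 2.1
position: [0.5749, 0.0843, 0.2922]
tcp_rot: [[0.991, -0.134, -0.001], [-0.134, -0.991, -0.001], [-0.001, 0.001, -1.0]]
force: [0.8, -0.4, -1.1]
opening: 1.001
grasp_force: 0.0
```

>>> drive_tool(motion=[[[0,0,40],[0,0,0]],[[0,0,40],[0,0,0]],[[0,0,0],[0,0,0]]])

```text
time_s: 2.4
position: [0.5698, 0.0832, 0.2069]
tcp_rot: [[0.991, -0.132, -0.014], [-0.133, -0.991, 0.0], [-0.014, 0.002, -1.0]]
force: [-0.4, -0.4, -0.6]
opening: 1.0
grasp_force: 0.0
```

```bash
python3 - <<'E'
from h import *
s=read_state();im=capture("wrist");cv2.imwrite("pics/w1.png",im[:,:,::-1])
print(s["position"],s["tcp_rot"].round(3).tolist())
np.save("w1.npy",np.c_[s["position"],s["tcp_rot"]])
for c in rect(im,"wrist",(3,150,90),(14,255,255),(150,150,500,400),.09)[:6]:
    print(cv2.contourArea(c),cv2.minAreaRect(c))
E
```

```text
[0.56983028 0.08319254 0.20690794] [[0.991, -0.132, -0.014], [-0.133, -0.991, 0.0], [-0.014, 0.002, -1.0]]
573.0 ((278.0, 224.0), (34.0, 22.0), 90.0)
519.5 ((338.0, 224.0), (34.0, 20.0), 90.0)
123.5 ((491.5589599609375, 176.74436950683594), (13.7164306640625, 22.33604621887207), 12.994616508483887)
```

View pics/w1.png

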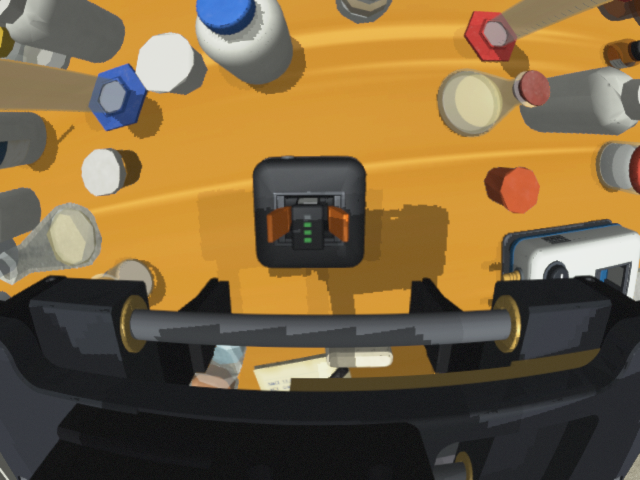

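```bash
cat > m.py <<'E'
from h import *
d=np.load("w1.npy");s0=dict(position=d[:,0],tcp_rot=d[:,1:])
im=cv2.cvtColor(cv2.imread("pics/w1.png"),4)
P=lambda uv,z:cast("wrist",uv,z,s0)
hsv=cv2.cvtColor(im,41);m=cv2.inRange(hsv,(0,0,0),(180,130,95))
k=np.zeros_like(m);k[145:280,245:375]=m[145:280,245:375]
k=cv2.morphologyEx(k,3,np.ones((5,5)));c=max(cv2.findContours(k,0,2)[0],key=cv2.contourArea)
r=cv2.minAreaRect(c);B=P(cv2.boxPoints(r),.051);print(r,B.round(4).tolist(),B.mean(0).round(4))
for c in rect(im,"wrist",(3,150,90),(14,255,255),(150,150,400,400),.09)[:2]:
    q=c[:,0];print(q.min(0),q.max(0), P([[q[:,0].min(),np.median(q[:,1])],[q[:,0].max(),np.median(q[:,1])]],.094).round(4).tolist())
print(read_state()["position"],read_state()["tcp_rot"].round(4).tolist())
o=cv2.resize(im[145:280,245:375],None,fx=4.4,fy=4.4,interpolation=2);cv2.imwrite("pics/c2.png",o[:,:,::-1])
E
python3 m.py
```

```text
((308.5, 211.5), (111.0, 111.0), 90.0) [[0.6389, 0.1306, 0.051], [0.6258, 0.0366, 0.051], [0.5265, 0.0473, 0.051], [0.5399, 0.1479, 0.051]] [0.5828 0.0906 0.051 ]
[267 207] [289 241] [[0.5845, 0.121, 0.094], [0.5822, 0.1042, 0.094]]
[328 207] [348 241] [[0.5762, 0.075, 0.094], [0.5742, 0.0599, 0.094]]
[0.57216644 0.08286453 0.20993206] [[0.9911, -0.1332, -0.0078], [-0.1332, -0.9911, 0.0001], [-0.0077, 0.0009, -1.0]]
```

View pics/c2.png

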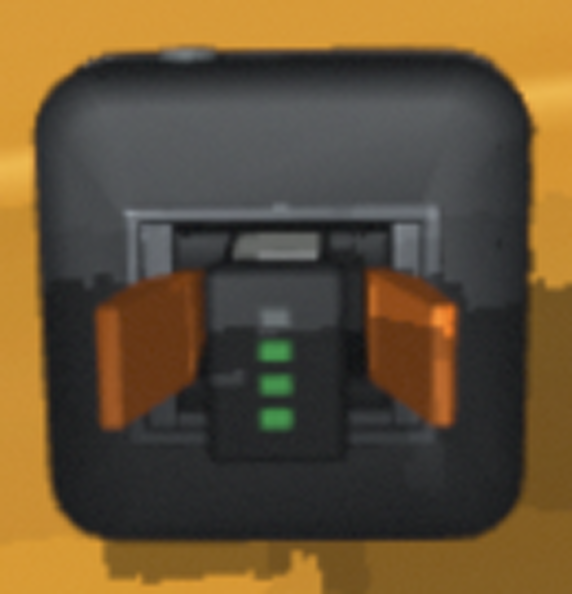

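>>> drive_tool(motion=[[[0,0,0],[0,0,0]]])

```text
time_s: 2.55
position: [0.5755, 0.0825, 0.2138]
tcp_rot: [[0.991, -0.134, 0.002], [-0.134, -0.991, -0.0], [0.002, -0.0, -1.0]]
force: [0.6, 0.1, -0.5]
opening: 1.0
grasp_force: 0.0
```

The wrist crop shows the pack with its top at crop (278,360) and the tabs at x≈100–200 and 370–455. A pale patch shows on its far (+x) face at (275,245). Before going on I'll check which side the key and lamps are on in the scene view.

```bash
python3 - <<'E'
from h import *
im=cv2.imread("pics/scene0.png")[220:300,230:310]
s=read_state();w=capture("wrist");cv2.imwrite("pics/w2.png",w[:,:,::-1])
np.save("w2.npy",np.c_[s["position"],s["tcp_rot"]]);print(s["position"],np.abs(s["qvel"]).max())
o=np.hstack([cv2.resize(im,(400,400),interpolation=2),cv2.resize(cv2.imread("pics/w2.png")[135:275,245:385],(400,400),interpolation=2)])
cv2.imwrite("pics/c3.png",o)
E
```

```text
[0.57548585 0.08254445 0.21376728] 1.5091350583857888
```

View pics/c3.png

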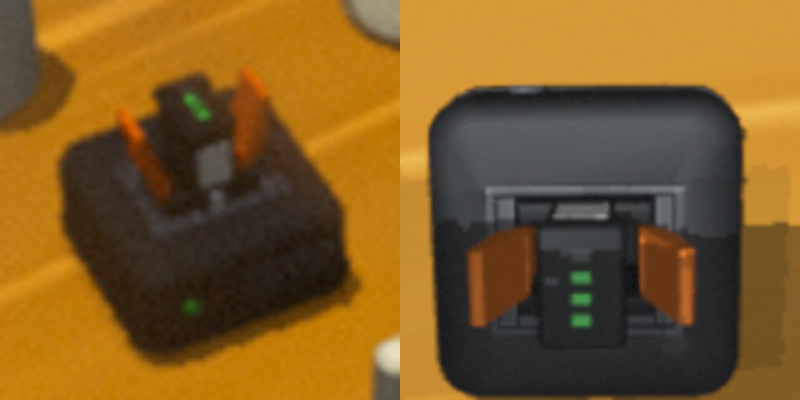

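The scene crop shows the lamps on the front (-x) face at (190,305) and (243,293), and the pale key foot at (218,200) on the pack's -x face. So the key faces -x and no half turn is needed.

```bash
sed -i 's/w1/w2/g;s#pics/c2.png#pics/c4.png#' m.py; sed -i 's/^k\[145.*//' m.py; python3 m.py; python3 - <<'E'
from h import *
d=np.load("w2.npy");s0=dict(position=d[:,0],tcp_rot=d[:,1:])
S=140/400
g=lambda x,y:[245+(x-400)*S,135+y*S]
P=lambda L,z:cast("wrist",[g(*p) for p in L],z,s0).round(4)
print("tops",P([(540,228),(625,228),(625,346),(540,346)],.0938))
print("well",P([(488,188),(684,188)],.051))
print("tabs outer",P([(470,325),(470,250),(693,323),(693,250)],.0938))
E
```

```text
((309.5, 219.0), (108.0, 109.0), 90.0) [[0.6389, 0.1307, 0.051], [0.6257, 0.0359, 0.051], [0.5265, 0.0467, 0.051], [0.5401, 0.148, 0.051]] [0.5828 0.0903 0.051 ]
[269 215] [290 248] [[0.5939, 0.1193, 0.094], [0.5916, 0.103, 0.094]]
[328 214] [347 248] [[0.5765, 0.0751, 0.094], [0.5745, 0.0603, 0.094]]
[0.57602258 0.08256033 0.21458602] [[0.991, -0.1339, 0.0039], [-0.1339, -0.991, -0.0002], [0.0039, -0.0003, -1.0]]
tops [[0.5972 0.099  0.0938]
 [0.5941 0.0761 0.0938]
 [0.561  0.0805 0.0938]
 [0.5641 0.104  0.0938]]
well [[0.6045 0.1173 0.051 ]
 [0.5962 0.0569 0.051 ]]
tabs outer [[0.5728 0.1226 0.0938]
 [0.5938 0.119  0.0938]
 [0.565  0.0609 0.0938]
 [0.5856 0.0585 0.0938]]
```

>>> drive_tool(motion=[[[2,-8,20],[0,0,0]],[[0,0,30],[0,0,0]],[[0,0,30],[0,0,0]],[[0,0,20],[0,0,0]],[[0,0,0],[0,0,0]]])

```text
time_s: 3.1
position: [0.5771, 0.0905, 0.1121]
tcp_rot: [[0.991, -0.134, -0.002], [-0.134, -0.991, 0.0], [-0.002, 0.0, -1.0]]
force: [0.6, 0.2, 0.5]
opening: 1.001
grasp_force: 0.0
```

>>> drive_tool(motion=[[[0,0,0],[0,0,0]],[[0,0,0],[0,0,0]],[[0,0,0],[0,0,0]],[[0,0,0],[0,0,0]]])

```text
time_s: 3.5
position: [0.5783, 0.091, 0.1139]
tcp_rot: [[0.991, -0.133, 0.002], [-0.133, -0.991, -0.0], [0.002, -0.0, -1.0]]
force: [0.8, 0.6, 0.5]
opening: 1.002
grasp_force: 0.0
```

>>> drive_tool(motion=[[[1,1,14],[0,0,0]],[[0,0,14],[0,0,0]],[[0,0,14],[0,0,0]],[[0,0,11],[0,0,0]],[[0,0,0],[0,0,0]]])

```text
time_s: 4.0
position: [0.5765, 0.0899, 0.0568]
tcp_rot: [[0.991, -0.133, -0.005], [-0.133, -0.991, 0.0], [-0.005, 0.001, -1.0]]
force: [-0.5, -0.1, -0.5]
opening: 0.999
grasp_force: 0.0
```

>>> drive_tool(motion=[[[0,0,0],[0,0,0]],[[0,0,0],[0,0,0]],[[0,0,0],[0,0,0]]])

```text
time_s: 4.3
position: [0.5789, 0.0899, 0.0602]
tcp_rot: [[0.991, -0.133, 0.001], [-0.133, -0.991, -0.0], [0.001, -0.0, -1.0]]
force: [-0.6, 0.7, 0.4]
opening: 0.999
grasp_force: 0.0
```

```bash
python3 - <<'E'
from h import *
w=capture("wrist");cv2.imwrite("pics/w3.png",cv2.resize(w[:,:,::-1],None,fx=1.2,fy=1.2))
E
```

```text
(no output)
```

View pics/w3.png

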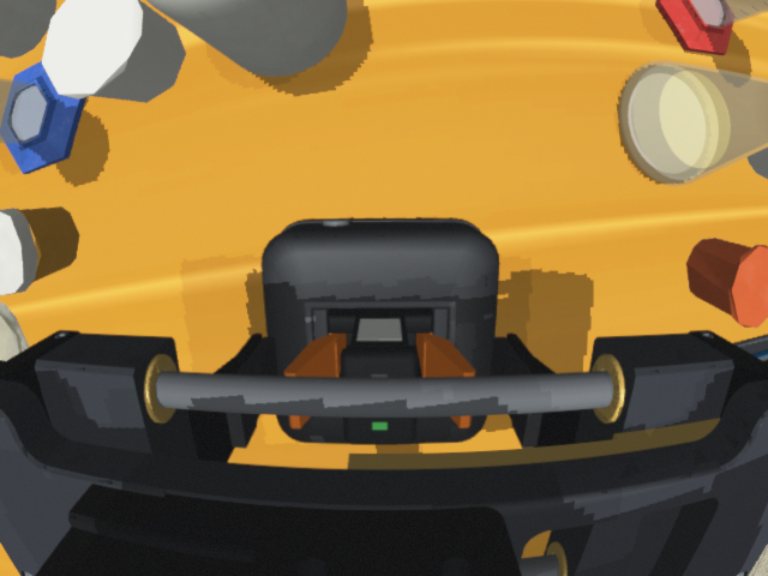

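The tabs (x≈287–472) sit centred between the fingers (≈260 and 505). I'll close and let the grip build.

>>> drive_tool(motion=[[[0,0,0],[0,0,0]],[[0,0,0],[0,0,0]],[[0,0,0],[0,0,0]],[[0,0,0],[0,0,0]],[[0,0,0],[0,0,0]]], gripper=0)

```text
time_s: 4.85
position: [0.5787, 0.0903, 0.0599]
tcp_rot: [[0.991, -0.133, 0.001], [-0.133, -0.991, 0.001], [0.001, -0.001, -1.0]]
force: [-0.6, 0.2, 3.4]
opening: 0.634
grasp_force: 2.7
```

>>> drive_tool(motion=[[[0,0,0],[0,0,0]],[[0,0,0],[0,0,0]],[[0,0,0],[0,0,0]],[[0,0,0],[0,0,0]],[[0,0,0],[0,0,0]]])

```text
time_s: 5.35
position: [0.5791, 0.0904, 0.0603]
tcp_rot: [[0.991, -0.133, 0.002], [-0.133, -0.991, 0.001], [0.002, -0.001, -1.0]]
force: [0.5, 2.3, 4.7]
opening: 0.396
grasp_force: 30.0
```

>>> drive_tool(motion=[[[0,0,-3],[0,0,0]],[[0,0,-4],[0,0,0]],[[0,0,-6],[0,0,0]]])

```text
time_s: 5.65
position: [0.5781, 0.0902, 0.0719]
tcp_rot: [[0.991, -0.133, -0.001], [-0.133, -0.991, 0.0], [-0.001, -0.0, -1.0]]
force: [2.7, 2.2, -5.4]
opening: 0.397
grasp_force: 30.0
```

>>> drive_tool(motion=[[[0,0,-15],[0,0,0]],[[0,0,-20],[0,0,0]],[[0,0,-20],[0,0,0]],[[0,0,-20],[0,0,0]],[[0,0,-20],[0,0,0]]])

```text
time_s: 6.15
position: [0.5772, 0.0893, 0.1681]
tcp_rot: [[0.991, -0.133, -0.003], [-0.133, -0.991, -0.001], [-0.003, 0.001, -1.0]]
force: [0.9, -0.1, -1.8]
opening: 0.395
grasp_force: 30.0
```

>>> drive_tool(motion=[[[0,0,-30],[0,0,-0.14]],[[-12,20,0],[0,0,0]],[[-23,41,0],[0,0,0]],[[-23,41,0],[0,0,0]],[[-23,41,0],[0,0,0]]])

```text
time_s: 6.65
position: [0.4963, -0.0549, 0.1975]
tcp_rot: [[1.0, 0.008, -0.002], [0.008, -1.0, -0.001], [-0.002, 0.001, -1.0]]
force: [0.7, -1.4, -2.0]
opening: 0.395
grasp_force: 30.0
```

>>> drive_tool(motion=[[[-23,41,0],[0,0,0]],[[-23,41,0],[0,0,0]],[[-23,41,0],[0,0,0]],[[-23,41,0],[0,0,0]],[[-10,20,0],[0,0,0]]])

```text
time_s: 7.15
position: [0.3949, -0.2412, 0.1977]
tcp_rot: [[1.0, 0.004, -0.002], [0.004, -1.0, -0.001], [-0.002, 0.001, -1.0]]
force: [-0.2, 0.2, -2.3]
opening: 0.396
grasp_force: 30.0
```

>>> drive_tool(motion=[[[0,0,0],[0,0,0]],[[0,0,0],[0,0,0]],[[0,0,0],[0,0,0]],[[0,0,0],[0,0,0]],[[0,0,0],[0,0,0]]])

```text
time_s: 7.65
position: [0.3979, -0.2373, 0.1975]
tcp_rot: [[1.0, 0.009, -0.0], [0.009, -1.0, 0.0], [-0.0, -0.0, -1.0]]
force: [0.6, -0.8, -2.6]
opening: 0.394
grasp_force: 30.0
```

```bash
python3 - <<'E'
from h import *
s=read_state();w=capture("wrist");cv2.imwrite("pics/w4.png",w[:,:,::-1])
np.save("w4.npy",np.c_[s["position"],s["tcp_rot"]]);print(s["position"],s["tcp_rot"].round(4),np.abs(s["qvel"]).max())
E
```

```text
[ 0.39788308 -0.23730417  0.19753494] [[ 1.0e+00  8.8e-03 -3.0e-04]
 [ 8.8e-03 -1.0e+00  2.0e-04]
 [-3.0e-04 -2.0e-04 -1.0e+00]] 0.23797127399080192
```

View pics/w4.png

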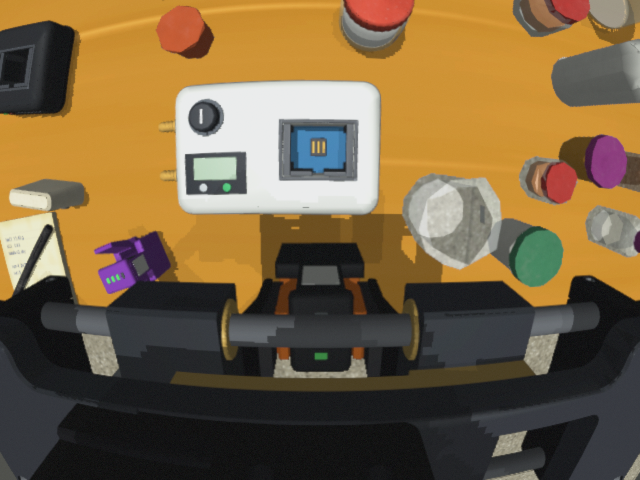

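The pump well's rim frame spans x 279–358, y 120–181, with the key groove at (318,172) on the -x side. The held pack's lower body spans x≈277–362, y≈244–275.

```bash
python3 - <<'E'
from h import *
d=np.load("w4.npy");s0=dict(position=d[:,0],tcp_rot=d[:,1:])
im=cv2.cvtColor(cv2.imread("pics/w4.png"),4);hsv=cv2.cvtColor(im,41)
m=cv2.inRange(hsv,(0,0,150),(180,60,255));k=np.zeros_like(m);k[75:218,172:385]=m[75:218,172:385]
cs,h=cv2.findContours(k,cv2.RETR_CCOMP,2)
for c,hh in zip(cs,h[0]):
    if cv2.contourArea(c)<1500: continue
    q=c[:,0].astype(float);B=cast("wrist",q,.067,s0)
    r=cv2.minAreaRect((B[:,:2]*1e4).astype(np.float32));print(hh[3],cv2.boundingRect(c),np.round(np.array(r[0])/10,1),np.round(np.array(r[1])/10,1),round(r[2],2))
blue=cv2.inRange(hsv,(95,100,60),(125,255,255));k=np.zeros_like(m);k[115:185,275:360]=blue[115:185,275:360]
c=max(cv2.findContours(k,0,2)[0],key=cv2.contourArea);print("blue",cv2.boundingRect(c))
b=cv2.boundingRect(c)
print(cast("wrist",[[b[0],b[1]],[b[0]+b[2],b[1]+b[3]]],.026,s0).round(4))
# grey levels across the well and pack rows
g=cv2.cvtColor(im,7)
print(g[135,272:366].tolist());print(g[112:190,296].tolist());print(g[252,268:372].tolist());print(g[236:290,345].tolist())
E
```

```text
-1 (175, 80, 205, 134) [ 469.3 -201.7] [165.5 106.5] 89.95
6 (184, 151, 64, 45) [ 449.  -152.8] [53.6 35.7] 89.89
6 (278, 119, 81, 63) [ 466.8 -236.1] [49.4 63.1] 0.39
blue (291, 126, 55, 47)
[[ 0.4877 -0.2119  0.026 ]
 [ 0.4457 -0.2614  0.026 ]]
[235, 235, 236, 236, 236, 233, 197, 139, 118, 100, 90, 109, 124, 122, 121, 123, 123, 122, 74, 68, 73, 73, 73, 74, 77, 98, 119, 122, 123, 122, 123, 122, 123, 123, 122, 123, 123, 122, 122, 122, 123, 122, 123, 123, 122, 122, 123, 123, 124, 123, 125, 122, 122, 123, 124, 124, 124, 123, 124, 124, 122, 124, 124, 124, 124, 124, 120, 113, 112, 111, 111, 111, 109, 98, 96, 114, 121, 121, 118, 116, 116, 119, 129, 126, 113, 126, 226, 235, 236, 236, 236, 236, 235, 235]
[235, 235, 235, 236, 235, 234, 217, 159, 119, 114, 106, 104, 95, 82, 70, 63, 69, 73, 75, 76, 76, 77, 76, 77, 77, 78, 77, 77, 78, 77, 78, 77, 77, 78, 76, 76, 77, 77, 78, 78, 74, 74, 74, 74, 74, 72, 76, 74, 77, 74, 75, 75, 73, 74, 74, 69, 46, 39, 48, 98, 115, 117, 111, 102, 100, 113, 116, 115, 172, 232, 236, 236, 236, 236, 236, 236, 236, 236]
[84, 83, 83, 83, 82, 82, 82, 82, 82, 81, 62, 37, 20, 15, 21, 22, 20, 22, 23, 18, 17, 20, 16, 18, 23, 20, 19, 19, 23, 20, 19, 21, 16, 23, 19, 17, 20, 22, 20, 22, 19, 17, 19, 18, 15, 22, 19, 19, 20, 22, 23, 22, 24, 23, 23, 16, 19, 22, 18, 21, 17, 18, 20, 19, 16, 23, 16, 21, 23, 18, 22, 21, 21, 21, 22, 22, 15, 22, 19, 22, 17, 18, 16, 21, 21, 16, 20, 19, 22, 18, 20, 32, 59, 75, 82, 84, 82, 83, 83, 84, 83, 84, 85, 82]
[95, 93, 93, 94, 94, 92, 71, 39, 24, 13, 22, 19, 21, 18, 17, 20, 22, 18, 19, 19, 19, 22, 17, 15, 22, 24, 22, 25, 30, 34, 39, 37, 34, 34, 33, 32, 32, 30, 29, 28, 23, 31, 50, 56, 57, 54, 54, 54, 53, 49, 44, 43, 33, 24]
```

```bash
python3 - <<'E'
from h import *
d=np.load("w4.npy");s0=dict(position=d[:,0],tcp_rot=d[:,1:])
P=lambda uv,z:cast("wrist",uv,z,s0).round(4)
print("inner y edges",P([[290,150],[345.5,150]],.067));print("inner x edges",P([[318,125.5],[318,169.5]],.067), P([[318,119],[318,181]],.067))
print("pack body",P([[278.5,252],[359.7,252]],.156),P([[345,243],[345,252]],.149),P([[345,243]],.156))
o=cv2.resize(cv2.imread("pics/w4.png")[110:190,265:375],None,fx=7,fy=7,interpolation=2);cv2.imwrite("pics/c5.png",o)
E
```

```text
inner y edges [[ 0.4666 -0.2143  0.067 ]
 [ 0.4669 -0.2578  0.067 ]]
inner x edges [[ 0.486  -0.2361  0.067 ]
 [ 0.4512 -0.2363  0.067 ]] [[ 0.4911 -0.236   0.067 ]
 [ 0.442  -0.2364  0.067 ]]
pack body [[ 0.4097 -0.2143  0.156 ]
 [ 0.41   -0.2611  0.156 ]] [[ 0.4135 -0.2529  0.149 ]
 [ 0.4079 -0.2531  0.149 ]] [[ 0.4153 -0.2524  0.156 ]]
```

View pics/c5.png

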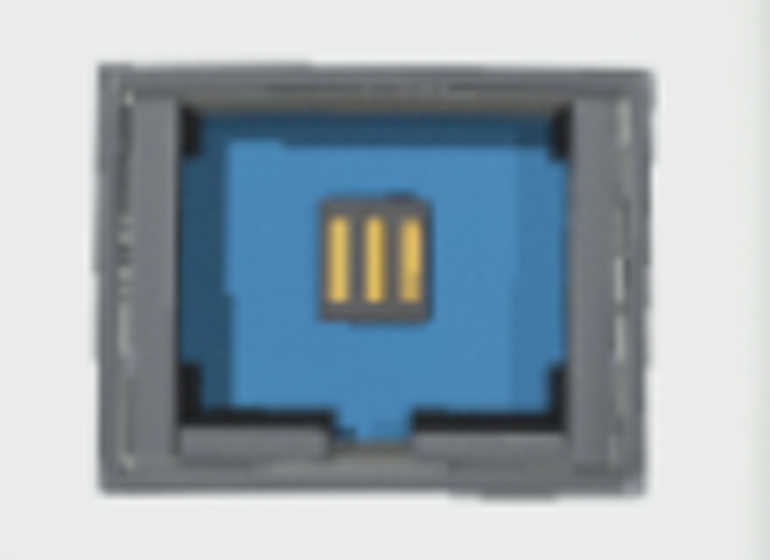

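The well opening is well resolved: crop x 178–572, groove at the bottom (-x) at x≈370. Its centre is about (0.468, -0.236). I'll move over it and lower.

>>> drive_tool(motion=[[[25,0,0],[0,0,0]],[[35,0,15],[0,0,0]],[[10,-1,25],[0,0,0]],[[0,0,20],[0,0,0]],[[0,0,0],[0,0,0]]])

```text
time_s: 8.2
position: [0.4662, -0.2347, 0.135]
tcp_rot: [[1.0, 0.008, -0.006], [0.008, -1.0, 0.004], [-0.005, -0.004, -1.0]]
force: [-0.4, 0.9, -2.5]
opening: 0.397
grasp_force: 30.0
```

>>> drive_tool(motion=[[[0,0,0],[0,0,0]],[[0,0,0],[0,0,0]],[[0,0,0],[0,0,0]],[[0,0,0],[0,0,0]]])

```text
time_s: 8.6
position: [0.4679, -0.2373, 0.1386]
tcp_rot: [[1.0, 0.007, 0.002], [0.007, -1.0, -0.001], [0.002, 0.001, -1.0]]
force: [-0.8, -0.1, -2.8]
opening: 0.395
grasp_force: 30.0
```

>>> drive_tool(motion=[[[0,0,8],[0,0,0]],[[0,0,7],[0,0,0]],[[0,0,0],[0,0,0]],[[0,0,0],[0,0,0]],[[0,0,0],[0,0,0]]])

```text
time_s: 9.1
position: [0.4676, -0.2369, 0.1224]
tcp_rot: [[1.0, 0.007, -0.0], [0.007, -1.0, 0.0], [-0.0, -0.0, -1.0]]
force: [1.2, -0.5, -2.8]
opening: 0.394
grasp_force: 30.0
```

```bash
python3 - <<'E'
from h import *
s=read_state();w=capture("wrist");np.save("w6.npy",np.c_[s["position"],s["tcp_rot"]]);print(s["position"])
cv2.imwrite("pics/w6.png",cv2.resize(w[150:400,180:460,::-1],None,fx=2.4,fy=2.4,interpolation=2))
E
```

```text
[ 0.4676346  -0.23689143  0.12244221]
```

View pics/w6.png

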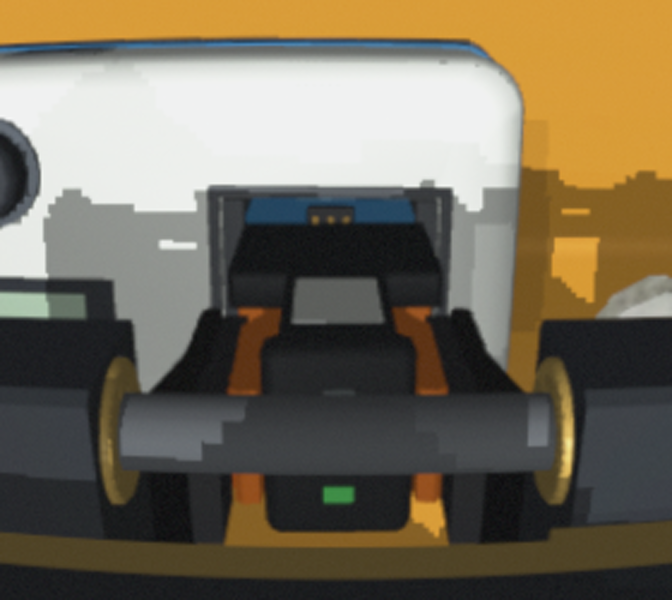

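The last picture shows the well frame at crop x 208–451 and the pack body at x 230–443, so the pack is slightly to the right (-y). I'll quantify that.

```bash
python3 - <<'E'
from h import *
d=np.load("w6.npy");s0=dict(position=d[:,0],tcp_rot=d[:,1:])
P=lambda L,z:cast("wrist",[[180+x/2.4,150+y/2.4] for x,y in L],z,s0).round(4).tolist()
print("frame",P([(208,190),(451,190)],.067),P([(208,290),(451,290)],.067))
print("pack",P([(230,285),(443,285)],.081),"under",P([(249,228),(432,228)],.074))
E
```

```text
frame [[0.4898, -0.2054, 0.067], [0.4901, -0.2668, 0.067]] [[0.463, -0.2045, 0.067], [0.4634, -0.2679, 0.067]]
pack [[0.4693, -0.2121, 0.081], [0.4696, -0.2639, 0.081]] under [[0.4818, -0.2163, 0.074], [0.4821, -0.2615, 0.074]]
```

>>> drive_tool(motion=[[[0.5,-1.2,4],[0,0,0]],[[0,0,4],[0,0,0]],[[0,0,4],[0,0,0]],[[0,0,2],[0,0,0]],[[0,0,0],[0,0,0]]])

```text
time_s: 9.65
position: [0.4678, -0.2354, 0.1081]
tcp_rot: [[1.0, 0.007, -0.001], [0.007, -1.0, 0.001], [-0.001, -0.001, -1.0]]
force: [0.8, 0.7, -3.0]
opening: 0.392
grasp_force: 30.0
```

>>> drive_tool(motion=[[[0,0,2],[0,0,0]],[[0,0,2],[0,0,0]],[[0,0,2],[0,0,0]],[[0,0,0],[0,0,0]]])

```text
time_s: 10.05
position: [0.4679, -0.2355, 0.1023]
tcp_rot: [[1.0, 0.007, -0.0], [0.007, -1.0, 0.0], [-0.0, -0.0, -1.0]]
force: [-0.3, 0.5, -2.7]
opening: 0.395
grasp_force: 30.0
```

Entering freely, with no extra force.

>>> drive_tool(motion=[[[0,0,4],[0,0,0]],[[0,0,4],[0,0,0]],[[0,0,4],[0,0,0]],[[0,0,4],[0,0,0]],[[0,0,0],[0,0,0]]])

```text
time_s: 10.55
position: [0.4679, -0.2355, 0.0859]
tcp_rot: [[1.0, 0.007, -0.001], [0.007, -1.0, 0.001], [-0.001, -0.001, -1.0]]
force: [-0.3, 0.1, -2.8]
opening: 0.397
grasp_force: 30.0
```

>>> drive_tool(motion=[[[0,0,3],[0,0,0]],[[0,0,3],[0,0,0]],[[0,0,3],[0,0,0]],[[0,0,0],[0,0,0]],[[0,0,0],[0,0,0]]])

```text
time_s: 11.05
position: [0.4681, -0.2356, 0.0775]
tcp_rot: [[1.0, 0.007, -0.0], [0.007, -1.0, 0.0], [-0.0, -0.0, -1.0]]
force: [-0.7, 0.5, -2.2]
opening: 0.393
grasp_force: 30.0
```

>>> drive_tool(motion=[[[0,0,1.5],[0,0,0]],[[0,0,1.5],[0,0,0]],[[0,0,0],[0,0,0]],[[0,0,0],[0,0,0]]])

```text
time_s: 11.45
position: [0.4682, -0.2357, 0.0749]
tcp_rot: [[1.0, 0.007, 0.0], [0.007, -1.0, -0.0], [0.0, 0.0, -1.0]]
force: [0.1, 0.9, 4.2]
opening: 0.395
grasp_force: 30.0
```

>>> drive_tool(motion=[[[0,0,1.5],[0,0,0]],[[0,0,1.5],[0,0,0]],[[0,0,0],[0,0,0]],[[0,0,0],[0,0,0]]])

```text
time_s: 11.85
position: [0.4683, -0.2357, 0.0721]
tcp_rot: [[1.0, 0.007, 0.0], [0.007, -1.0, -0.0], [0.0, 0.0, -1.0]]
force: [-1.9, 1.7, 7.8]
opening: 0.396
grasp_force: 30.0
```

>>> drive_tool(motion=[[[0,0,1],[0,0,0]],[[0,0,1],[0,0,0]],[[0,0,0],[0,0,0]],[[0,0,0],[0,0,0]]])

```text
time_s: 12.25
position: [0.4683, -0.2357, 0.0704]
tcp_rot: [[1.0, 0.007, 0.001], [0.007, -1.0, -0.0], [0.001, 0.0, -1.0]]
force: [-1.7, 1.2, 9.5]
opening: 0.393
grasp_force: 30.0
```

>>> drive_tool(motion=[[[0,0,1],[0,0,0]],[[0,0,1],[0,0,0]],[[0,0,0],[0,0,0]]])

```text
time_s: 12.55
position: [0.4683, -0.2357, 0.0687]
tcp_rot: [[1.0, 0.007, 0.001], [0.007, -1.0, -0.001], [0.001, 0.001, -1.0]]
force: [-2.4, 1.5, 12.2]
opening: 0.399
grasp_force: 30.0
```

>>> drive_tool(motion=[[[0,0,0],[0,0,0]],[[0,0,0],[0,0,0]],[[0,0,0],[0,0,0]],[[0,0,0],[0,0,0]],[[0,0,0],[0,0,0]]], gripper=0.85)

```text
time_s: 13.05
position: [0.468, -0.2356, 0.0672]
tcp_rot: [[1.0, 0.007, -0.0], [0.007, -1.0, 0.0], [-0.0, -0.0, -1.0]]
force: [-0.3, -0.1, -0.8]
opening: 0.765
grasp_force: 0.0
```

>>> drive_tool(motion=[[[0,0,0],[0,0,0]],[[0,0,0],[0,0,0]],[[0,0,0],[0,0,0]],[[0,0,0],[0,0,0]]])

```text
time_s: 13.45
position: [0.4681, -0.2356, 0.0675]
tcp_rot: [[1.0, 0.007, -0.0], [0.007, -1.0, 0.0], [-0.0, -0.0, -1.0]]
force: [1.1, -0.4, 0.2]
opening: 0.848
grasp_force: 0.0
```

>>> drive_tool(motion=[[[0,0,-10],[0,0,0]],[[0,0,-20],[0,0,0]],[[0,0,-25],[0,0,0]],[[0,0,-20],[0,0,0]],[[0,0,0],[0,0,0]]])

```text
time_s: 13.95
position: [0.4699, -0.237, 0.1457]
tcp_rot: [[1.0, 0.007, 0.006], [0.007, -1.0, -0.004], [0.005, 0.004, -1.0]]
force: [0.3, -0.1, -0.1]
opening: 0.85
grasp_force: 0.0
```

>>> drive_tool(motion=[[[0,0,0],[0,0,0]],[[0,0,0],[0,0,0]],[[0,0,0],[0,0,0]],[[0,0,0],[0,0,0]],[[0,0,0],[0,0,0]]], gripper=0)

```text
time_s: 14.45
position: [0.4678, -0.2354, 0.1419]
tcp_rot: [[1.0, 0.007, -0.001], [0.007, -1.0, 0.001], [-0.001, -0.001, -1.0]]
force: [-0.2, -0.2, 0.4]
opening: 0.479
grasp_force: 0.0
```

>>> drive_tool(motion=[[[0,0,0],[0,0,0]],[[0,0,0],[0,0,0]],[[0,0,0],[0,0,0]],[[0,0,0],[0,0,0]],[[0,0,0],[0,0,0]]])

```text
time_s: 14.95
position: [0.4681, -0.2356, 0.1426]
tcp_rot: [[1.0, 0.007, 0.0], [0.007, -1.0, -0.0], [0.0, 0.0, -1.0]]
force: [0.5, -0.6, -0.8]
opening: 0.042
grasp_force: 0.0
```

```bash
python3 - <<'E'
from h import *
s=read_state();print(s["position"],s["opening"],s["force"].round(1))
im=capture("wrist");cv2.imwrite("pics/w7.png",im[:,:,::-1])
for c in rect(im,"wrist",(3,150,70),(14,255,255),(200,150,450,420),.1,s)[:4]:
    q=c[:,0];B=cast("wrist",q,.110,s);print(cv2.boundingRect(c),B.min(0).round(4),B.max(0).round(4))
for c in rect(im,"wrist",(50,120,60),(80,255,255),(200,150,450,420),.1,s)[:4]:
    q=c[:,0].astype(float);B=cast("wrist",q,.110,s);print("led",cv2.boundingRect(c),B.mean(0).round(4))
E
```

```text
[ 0.46811232 -0.23564598  0.14259565] 0.04206408336903027 [ 0.5 -0.6 -0.8]
(339, 242, 22, 43) [ 0.464  -0.2588  0.11  ] [ 0.4885 -0.2469  0.11  ]
(280, 242, 20, 42) [ 0.4643 -0.2251  0.11  ] [ 0.4884 -0.2141  0.11  ]
led (314, 270, 10, 6) [ 0.4708 -0.2354  0.11  ]
led (315, 280, 9, 6) [ 0.4652 -0.2356  0.11  ]
led (316, 290, 8, 6) [ 0.459  -0.2364  0.11  ]
```

>>> drive_tool(motion=[[[0,1,8],[0,0,0]],[[0,0,8],[0,0,0]],[[0,0,6],[0,0,0]],[[0,0,3],[0,0,0]],[[0,0,0],[0,0,0]]])

```text
time_s: 15.5
position: [0.4677, -0.2363, 0.1167]
tcp_rot: [[1.0, 0.007, -0.001], [0.007, -1.0, 0.001], [-0.001, -0.001, -1.0]]
force: [-0.9, -0.5, -0.2]
opening: 0.007
grasp_force: 0.0
```

>>> drive_tool(motion=[[[0,0,1],[0,0,0]],[[0,0,1],[0,0,0]],[[0,0,1],[0,0,0]],[[0,0,1],[0,0,0]],[[0,0,0],[0,0,0]]])

```text
time_s: 16.0
position: [0.4681, -0.2366, 0.1135]
tcp_rot: [[1.0, 0.007, -0.0], [0.007, -1.0, 0.0], [-0.0, -0.0, -1.0]]
force: [-0.3, -0.4, 0.2]
opening: 0.007
grasp_force: 0.0
```

>>> drive_tool(motion=[[[0,0,1],[0,0,0]],[[0,0,1],[0,0,0]],[[0,0,1],[0,0,0]],[[0,0,0],[0,0,0]]])

```text
time_s: 16.4
position: [0.4682, -0.2367, 0.1107]
tcp_rot: [[1.0, 0.007, 0.0], [0.007, -1.0, -0.0], [0.0, 0.0, -1.0]]
force: [-0.5, -0.2, 3.8]
opening: 0.008
grasp_force: 1.5
```

>>> drive_tool(motion=[[[0,0,1],[0,0,0]],[[0,0,1],[0,0,0]],[[0,0,1],[0,0,0]],[[0,0,0],[0,0,0]]])

```text
time_s: 16.8
position: [0.4685, -0.2372, 0.1084]
tcp_rot: [[1.0, 0.007, 0.001], [0.007, -1.0, -0.001], [0.001, 0.001, -1.0]]
force: [-0.2, 0.4, 8.2]
opening: 0.007
grasp_force: 4.0
```

>>> drive_tool(motion=[[[0,0,1],[0,0,0]],[[0,0,1],[0,0,0]],[[0,0,1],[0,0,0]],[[0,0,0],[0,0,0]]])

```text
time_s: 17.2
position: [0.4689, -0.2375, 0.1058]
tcp_rot: [[1.0, 0.007, 0.002], [0.007, -1.0, -0.002], [0.002, 0.002, -1.0]]
force: [-1.1, 0.1, 10.0]
opening: 0.001
grasp_force: 4.8
```

>>> drive_tool(motion=[[[0,0,1],[0,0,0]],[[0,0,1],[0,0,0]],[[0,0,0],[0,0,0]]])

```text
time_s: 17.5
position: [0.4689, -0.2374, 0.104]
tcp_rot: [[1.0, 0.007, 0.002], [0.007, -1.0, -0.002], [0.002, 0.002, -1.0]]
force: [-2.4, 0.7, 14.0]
opening: 0.003
grasp_force: 6.3
```

>>> drive_tool(motion=[[[0,0,1],[0,0,0]],[[0,0,1],[0,0,0]],[[0,0,0],[0,0,0]]])

```text
time_s: 17.8
position: [0.469, -0.2375, 0.1025]
tcp_rot: [[1.0, 0.007, 0.002], [0.007, -1.0, -0.002], [0.002, 0.002, -1.0]]
force: [-1.7, 0.1, 16.3]
opening: 0.004
grasp_force: 8.0
```

>>> drive_tool(motion=[[[0,0,1],[0,0,0]],[[0,0,0],[0,0,0]]])

```text
time_s: 18.0
position: [0.469, -0.2374, 0.1018]
tcp_rot: [[1.0, 0.007, 0.002], [0.007, -1.0, -0.002], [0.002, 0.002, -1.0]]
force: [-2.6, 0.8, 18.8]
opening: 0.004
grasp_force: 9.0
```

>>> drive_tool(motion=[[[0,0,0.5],[0,0,0]],[[0,0,0],[0,0,0]],[[0,0,0],[0,0,0]]])

```text
time_s: 18.3
position: [0.469, -0.2375, 0.1015]
tcp_rot: [[1.0, 0.007, 0.003], [0.007, -1.0, -0.002], [0.003, 0.002, -1.0]]
force: [-2.5, 2.0, 18.9]
opening: 0.01
grasp_force: 9.4
```

>>> drive_tool(motion=[[[0,0,-3],[0,0,0]],[[0,0,-5],[0,0,0]],[[0,0,-10],[0,0,0]],[[0,0,-15],[0,0,0]],[[0,0,-6],[0,0,0]]])

```text
time_s: 18.8
position: [0.4686, -0.237, 0.1391]
tcp_rot: [[1.0, 0.007, 0.001], [0.007, -1.0, -0.001], [0.001, 0.001, -1.0]]
force: [0.1, 0.2, -0.7]
opening: 0.004
grasp_force: 0.0
```

>>> drive_tool(motion=[[[0,0,0],[0,0,0]],[[0,0,0],[0,0,0]],[[0,0,0],[0,0,0]],[[0,0,0],[0,0,0]],[[0,0,0],[0,0,0]]])

```text
time_s: 19.3
position: [0.4679, -0.2365, 0.1376]
tcp_rot: [[1.0, 0.007, -0.001], [0.007, -1.0, 0.001], [-0.001, -0.001, -1.0]]
force: [-0.0, -0.2, -1.2]
opening: 0.006
grasp_force: 0.0
```

```bash
cat > t.py <<'E'
from h import *
s=read_state();print(s["position"],s["opening"],s["force"].round(1))
im=capture("wrist");cv2.imwrite("pics/w8.png",im[:,:,::-1])
for c in rect(im,"wrist",(3,150,70),(14,255,255),(200,150,450,420),.1,s)[:4]:
    q=c[:,0];B=cast("wrist",q,.110,s);print(cv2.boundingRect(c),B.min(0).round(4),B.max(0).round(4))
for c in rect(im,"wrist",(50,120,60),(80,255,255),(200,150,450,420),.1,s)[:4]:
    q=c[:,0].astype(float);B=cast("wrist",q,.110,s);print("led",cv2.boundingRect(c),B.mean(0).round(4))
E
python3 t.py
```

```text
[ 0.46789294 -0.23647906  0.13759707] 0.00553384071509189 [-0.  -0.2 -1.2]
(261, 243, 34, 41) [ 0.4658 -0.2235  0.11  ] [ 0.4889 -0.2052  0.11  ]
(341, 243, 33, 41) [ 0.4662 -0.2662  0.11  ] [ 0.4891 -0.2485  0.11  ]
led (312, 271, 10, 6) [ 0.4718 -0.2355  0.11  ]
```

Both tabs now span 61 mm, up from 45 mm before the press, and sit evenly about the axis. They have sprung out and caught, so I'll retreat and hand in.

>>> drive_tool(motion=[[[0,0,-25],[0,0,0]],[[0,0,-30],[0,0,0]],[[0,0,-20],[0,0,0]],[[0,0,0],[0,0,0]],[[0,0,0],[0,0,0]]])

```text
time_s: 19.85
position: [0.4679, -0.2365, 0.2128]
tcp_rot: [[1.0, 0.007, 0.0], [0.007, -1.0, -0.0], [0.0, 0.0, -1.0]]
force: [0.1, -0.3, -0.4]
opening: 0.008
grasp_force: 0.0
```

```bash
python3 t.py; python3 -c "
from rig import *
print(hand_in())"
```

```text
[ 0.46790913 -0.23647044  0.21283877] 0.007860363068425021 [ 0.1 -0.3 -0.4]
(277, 220, 23, 36) [ 0.4593 -0.2221  0.11  ] [ 0.4861 -0.2054  0.11  ]
(337, 220, 22, 36) [ 0.4597 -0.2661  0.11  ] [ 0.4863 -0.2498  0.11  ]
led (232, 261, 8, 8) [ 0.451  -0.1728  0.11  ]
led (315, 253, 7, 4) [ 0.46   -0.2364  0.11  ]
the job is handed in; nothing more can be done
None
```

The battery pack is out of the charger and pressed home in the pump's well; both tabs measure sprung out (about 61 mm across), and I handed the job in at about 20 s with the arm clear.

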